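# Show the reground cold chisel to the inspection camera

## Robot

A 6-joint arm with a two-finger parallel gripper is mounted at the origin on the work surface. World frame = base frame: x ahead of the robot, y to its left, z up, the work surface at z = 0. Lengths are in mm, angles in rad, forces in N, time in s.
With the tool pointing down it reaches from about 325 to 775 mm from the base axis. Payload 5.5 kg.
Tool frame: the origin (TCP) lies at the centre of the arm's flange, where the gripper is bolted on; the fingertips stand 182 mm ahead of it and the grasp point (between the pads) lies arm.hold_point_z ahead of it (arm.hold_point_z is the distance from the TCP to the grasp point, in mm); z points along the fingers, y is the line along which they close (so a half turn about z gives the same grasp; the last joint's range is limited). The gripper opens to 88 mm and grips with 3 to 60 N. Pads are 20 mm wide; open, the fingers measure 115 mm over their backs; the gripper's body (75 mm by 178 mm) begins 61 mm behind the grasp point.
Start: joints at [-1.364, 0.091, 1.231, -0, 1.82, -0.057], TCP at [156.45, -579.259, 404.631] pointing down, gripper open.
Joint ranges: [-2.87, 2.87], [-0.86, 2.18], [0.17, 2.46], [-1.51, 4.65], [0.06, 2.69], [-2.65, 2.65]. Speed limits (rad/s): [2.57, 2.57, 3.01, 3.14, 3.14, 3.14].

## Interface

Orientations are given as a unit quaternion [x, y, z, w].
In Python, from cell import arm gives the robot as it stands. The module is installed in compiled form; this text tells all that it offers.
- The arm moves only by the tool servo_tool, never from a script. Its argument "increments" is a list of rows, each an object of numbers: "rx", "ry", "rz": the turn, a rotation vector about the tool's x, y, z in degrees; "tx", "ty", "tz": the shift along the tool's x, y, z in mm; "gripper": the finger opening in mm, from 0 to 87.8. In form: [{"rx": .., "ry": .., "rz": .., "tx": .., "ty": .., "tz": .., "gripper": ..}, ...]. A call has 1 to 8 rows; each row shifts and turns the commanded pose from where the row before left it, along the tool's axes as they then stand; what a row does not reach is not made up. A row lasts 1/12 s, in which the tool goes at most 41.7 mm and 7.16 degrees, less where a joint would pass 70% of its speed; a pose out of reach is approached as far as the arm can. A call is refused whole if a number of a shift passes 41.7 or a number of a turn 7.16, either way. A call with a gripper value outside its range is refused whole. The fingers move at their own pace and stop on an object; "squeeze" is the grip in N (left out, the last holds). Time passes only in rows, so rows that do not move let the fingers close. It gives the time, the measured TCP pose, the force, the opening and the grip force at its end, in the units of the state.
- arm.read_state(): the state, without advancing time (a new reading comes with each control period).
- arm.get_image(name): name is "scene" or "top" or "wrist"; returns a dict with "image" (384x512x3 uint8, red, green, blue), "range_z" (384x512 float32, mm along the optical axis (not along the pixel's ray), 0 where there is no reading), "K" (3x3 intrinsics, pixels), "D" ([k1, k2, p1, p2, k3] as OpenCV has them; the pictures are not rectified), "R" (3x3) and "t" (3): a world point X has camera coordinates R X + t; the wrist camera has in their place "tool_from_camera" (4x4, takes a point from camera to tool coordinates, whose origin is the TCP and whose axes are the flange's). Camera axes: x right, y down, z forward; pixel columns grow to the right and rows downward; lengths in mm; the calibration is good to about 2 mm. A picture is of the moment at which its call begins: read the wrist's pose just before it.
- arm.close_job(): hands the job in; it is judged then, once.
Trained networks look in a picture, given as the dict that the camera call returned (one of the last four; its "shot" number tells which), for a name from the list of things; names that differ only in an ending like _2 or _b are one class to them, and where a whole thing is asked for, a point or a joint stands for the part that bears it (a point fixed in the world has none). Each returns a list of dicts, best first, with "conf" (0 to 1); they miss things now and then, are a little off and sometimes report something else, mostly with a low value. They report only what shows in the picture. A call takes as long as a camera call. They do not tell look-alikes from the thing itself.
- arm.find_in(picture, target): "uv" ([column, row] in pixels, amid what is visible of it).
The state is a dict: "time": time; "q": joint angles; "dq": joint speeds; "effort": joint torques, N m; "ee_pos": TCP position; "ee_rot": TCP orientation; "contact_force": force on the tool from outside, world axes, zero at the start; "ft_torque": the same for the moment, N m; "width": finger opening in mm; "grip_force": force on a finger pad.
Only numpy, scipy, OpenCV 4.12 (cv2) and the standard library are available. Lean on these libraries where they do the work, as an engineer would, in place of code of your own. Each camera call takes 0.05 s, during which the arm holds its last target. There are 200 camera calls.

## Task

Check the reground flat cold chisel at the inspection camera. First slide the ring light's dimmer to the long line on its scale and let go of it; then take the flat chisel (the one with the broad blade) off the tool rack and hold it up so that the middle of its cutting edge is at the camera's focus point, 140 mm straight in front of the lens, the chisel lying along the lens axis with its edge towards the lens and the edge line running level from side to side of the picture. Do not touch the camera or its stand, leave everything else on the bench as it lies, and finish while still holding the chisel there, motionless in the gripper.

Things in the scene. Friction and masses are not known exactly. Their poses are not given: they have to be found in the camera images.
- dimmer (a joint): the dimmer's fader: 0 m at the off end of its 100 mm slot (small white dot beyond it), grows as the cap slides along the dimmer box's own +y (to the robot's left when the box is not turned) to 0.100 m full on (big white dot); the cap stands still wherever it is left and slides with about 1.5 N. The long line of the scale is at 0.070 m
- dimmer_cap (a point): centre of the top of the fader cap, 72 mm above the bench. The cap is a bare aluminium block 14 mm (across the slot) x 22 mm (along the slot) x 18 mm high, with a 4 mm gap under it, and carries a thin black line across its top at its middle
- dimmer_mark (a point): where dimmer_cap is when the fader stands at the long line: the long white line (4 mm wide, running 42 mm out on both sides of the slot) on the black panel lies 22 mm below this point. The other ten lines of the scale are short
- dimmer_box: the ring light's dimmer box, a grey sheet-metal box with a black top panel, 110 mm (x) x 190 mm (y) x 50 mm high, fixed to the bench; origin under its centre, z up; the slot runs along y over the middle of the panel
- chisel: flat cold chisel, 200 mm long, about 0.4 kg, loose in any one of the rack's notches, edge away from the robot. Octagonal bar 19 mm across flats for 135 mm from the struck end, then a flat blade widening to 32 mm. Origin on the bar's axis at mid-length (39.5 mm above the bench), balance point within 10 mm of it; x towards the edge (+100 mm), y along the edge line, z up as it lies
- chisel_edge (a point): middle of the chisel's cutting edge, 100 mm from its origin along x; axes as the chisel's
- chisel_struck_end (a point): middle of the chisel's struck end, 100 mm behind its origin; axes as the chisel's
- rack: wooden tool rack fixed to the bench: two rails along y, 270 mm long, 18 mm thick, centred at x = -47.5 and +47.5 mm, 77 mm free between them. Tools lie across both rails, 30 mm above the bench, in notches at y = -85, 0, +85 mm, pointing along x; dividers rise to 40 mm. Low end boards (14 mm high) at y = -127, +127 mm. Origin under its centre, z up
- cape_chisel: another tool on the rack, to be left: cape chisel, 180 mm long, octagonal bar 16 mm across flats, with a narrow blade 7 mm wide; origin on its axis at mid-length, x towards the edge
- punch: another tool on the rack, to be left: centre punch, 150 mm long, octagonal bar 16 mm across flats, tapering to a round point; origin on its axis at mid-length, x towards the point
- camera_focus (a point): focus point, in empty air 140 mm straight in front of the lens, 0.21 to 0.28 m above the bench. Axes of the camera head: x along the lens axis from here to the lens (raised by the camera's downward tilt, 0.3 to 0.6 rad), y level across the picture, z up in the picture. With the chisel held as asked, its three axes agree with these
- camera_lens (a point): middle of the ring light's front face, where the lens looks out; axes as camera_focus. The round black ring light is 80 mm across with a circle of white lights; the grey camera body (44 mm square) extends 115 mm behind this face
- camera_stand: camera stand fixed to the bench. Origin on the bench roughly below the ring light, z up; the camera looks towards -x and downward. From the origin along +x: the camera's tilt axis 80 mm on, 340 mm up; an 18 mm round column, 414 mm tall, 140 mm on; it stands in the middle of a steel foot plate 160 mm (x) x 120 mm (y) x 14 mm
- oil_can: copper oil can with a thin spout, 80 mm across, 175 mm tall, standing; origin under its centre
- hammer: hammer, 260 mm long, lying; origin at mid-length on the bench, x towards the head
- vee_block: steel V-block, 60 x 45 x 45 mm, standing; origin under its centre
- rivet_tin: closed steel tin, 68 mm across, 75 mm tall, standing; origin under its centre
- mug: white enamel mug, 80 mm across, 85 mm tall, standing; origin under its centre
- spanner: steel spanner, 180 mm long, lying flat; origin at mid-length on the bench
- wire_brush: wire brush with a wooden handle, 200 mm long, lying; origin at mid-length on the bench
Not all that is in view belongs to the job. What is shaped like the chisel but yellow is not meant.

How it is judged (in metres and radians):
On the way, in this order (a step that is already met when the one before it is completed fails the run):
1. the dimmer stands at the long line and has been let go of (value of joint dimmer between 0.064 and 0.076 m and contact force between the fingers and dimmer_box below 0.1 N), for 0.2 s.
2. the flat chisel has been lifted clear of the rack in the gripper (height (world z) of chisel above 0.08 m and contact force between the fingers and chisel above 1 N and contact force between chisel and rack below 0.1 N), for 0.2 s.
At the end, for the whole second after the job is handed in: The gripper still holds the flat chisel in the air, at rest, touching nothing else: edge middle within 15 mm of the focus point, chisel axis and edge line within 0.17 rad of the lens axis and the camera's side-to-side axis, edge towards the lens; the dimmer is at 0.064 to 0.076 m (value of joint dimmer between 0.064 and 0.076 m and distance between chisel_edge and camera_focus below 0.015 m and angle between the x axis of chisel and the x axis of camera_focus, either way round below 0.17 rad and angle between the y axis of chisel and the y axis of camera_focus, either way round below 0.17 rad and x of chisel_struck_end in the frame of camera_focus below -0.15 m and height (world z) of chisel above 0.12 m and contact force between the fingers and chisel above 1 N and contact force between chisel and camera_stand below 0.1 N and contact force between chisel and rack below 0.1 N and contact force between chisel and dimmer_box below 0.1 N and linear speed of chisel below 0.02 m/s and angular speed of chisel below 0.15 rad/s); the arm keeps its last pose, push and grip.
It fails at once if the camera or its stand is touched (contact force between camera_stand and anything else above 0.5 N).
It fails at once if another tool on the rack is shifted by more than 25 mm (distance of any of cape_chisel, punch from where it was at the start of the episode above 0.025 m).
It fails at once if something else on the bench is knocked over or shifted by more than 25 mm (distance of any of oil_can, hammer, vee_block, rivet_tin, mug, spanner, wire_brush from where it was at the start of the episode above 0.025 m or angle between any of oil_can, rivet_tin, mug's own z axis and vertical above 0.4 rad).
It also fails if it takes over 51 s, if anything falls off the work surface, if the arm or the gripper's body presses on something with over 40 N, if the wrist force passes 120 N, or if a joint passes its speed limit or range.

## Working session

There is one attempt and no reset: what is moved stays moved. The work goes in short steps, Python scripts to look and compute and a tool call to move; the robot and the scene stay as the last step left them, time stands still between calls to the robot, and variables do not carry over. Pictures are saved under pics/ and viewed, at most 10 in all, crops included, and the job is handed in when it is done.

Besides the shell and the picture viewer there is one more tool, called after "Request:" as name([rows], argument=value, ...), one row to a line, values as JSON. servo_tool: Moves the arm, as the interface text tells. Its arguments: {"type":"object","properties":{"increments":{"type":"array"},"squeeze":{"type":"number"}},"required":["increments"]}

```bash
mkdir -p pics
cat > h.py <<'E'
import numpy as np, cv2
from scipy.spatial.transform import Rotation as Ro
from cell import arm
def pts(p):
    "world coords per pixel (scene/top) HxWx3, nan if none"
    z=p["range_z"];h,w=z.shape
    u,v=np.meshgrid(np.arange(w),np.arange(h))
    n=cv2.undistortPoints(np.stack([u,v],-1).reshape(-1,1,2).astype(np.float64),p["K"],np.array(p["D"])).reshape(h,w,2)
    c=np.dstack([n[...,0]*z,n[...,1]*z,z])
    if "R" in p: X=(c-np.array(p["t"]))@np.array(p["R"])
    else:
        s=p["st"];T=np.array(p["tool_from_camera"])
        X=(c@T[:3,:3].T+T[:3,3])@Ro.from_quat(s["ee_rot"]).as_matrix().T+np.array(s["ee_pos"])
    X[z<=0]=np.nan
    return X
def shot(n,f=None):
    s=arm.read_state();p=arm.get_image(n);p["st"]=s
    if f: cv2.imwrite("pics/"+f,p["image"][...,::-1])
    return p
E
python3 - <<'E'
from h import *
np.set_printoptions(precision=1,suppress=True)
print(arm.read_state(),arm.hold_point_z)
for n in("top","scene"):
    p=shot(n,n+"1.png");X=pts(p);np.save(n+".npy",X)
    print(n,"campos",-np.array(p["R"]).T@p["t"])
    for t in["dimmer_cap","dimmer_box","chisel","cape_chisel","punch","rack","camera_lens","camera_stand","oil_can","hammer","vee_block","rivet_tin","mug","spanner","wire_brush"]:
        for d in arm.find_in(p,t)[:3]:
            u,v=np.round(d["uv"]).astype(int);print(t,round(d["conf"],2),(u,v),np.nanmedian(X[v-1:v+2,u-1:u+2].reshape(-1,3),0))
E
```

```text
{'time': 0.0, 'q': array([-1.4,  0.1,  1.2, -0. ,  1.8, -0.1]), 'dq': array([ 0.,  0.,  0.,  0., -0.,  0.]), 'effort': array([  0. , -44.6, -40.6,   0.1,   0. ,  -0. ]), 'ee_pos': array([ 156.4, -579.3,  403.5]), 'ee_rot': array([ 1. ,  0.1, -0. , -0. ]), 'contact_force': array([-0.9, -0. , -0.2]), 'ft_torque': array([ 0.1,  0. , -0. ]), 'grip_force': 0.0, 'width': 87.85644508023212} 163.3
top campos [ 347.3   -4.7 1723.2]
dimmer_box 0.73 (np.int64(236), np.int64(219)) [469.2 105.9  50.9]
dimmer_box 0.52 (np.int64(228), np.int64(155)) [736.8 143.7  73.7]
chisel 0.77 (np.int64(385), np.int64(258)) [ 310.4 -533.5    0.7]
chisel 0.65 (np.int64(137), np.int64(228)) [423.7 515.4  84.4]
chisel 0.64 (np.int64(306), np.int64(202)) [ 546.7 -187.9   41.7]
cape_chisel 0.68 (np.int64(343), np.int64(195)) [ 576.5 -345.5   44.2]
cape_chisel 0.28 (np.int64(236), np.int64(218)) [473.6 106.2  50.9]
punch 0.65 (np.int64(327), np.int64(198)) [ 568.3 -283.9    2.2]
rack 0.76 (np.int64(324), np.int64(206)) [ 529.7 -266.3   39.1]
camera_lens 0.62 (np.int64(180), np.int64(144)) [711.7 291.5 345.9]
camera_l
[... 1542 characters left out ...]
24 (np.int64(242), np.int64(264)) [ 554.9 -179.7   52.8]
camera_lens 0.61 (np.int64(338), np.int64(139)) [713.6 289.5 348.4]
camera_stand 0.66 (np.int64(353), np.int64(187)) [795.8 339.   91.9]
hammer 0.6 (np.int64(307), np.int64(272)) [773.5 -87.8  27.3]
vee_block 0.53 (np.int64(295), np.int64(234)) [666.1  46.6  35.8]
rivet_tin 0.71 (np.int64(321), np.int64(222)) [742.8 116.8  74.5]
rivet_tin 0.35 (np.int64(314), np.int64(148)) [553.7 512.7  80.5]
mug 0.84 (np.int64(314), np.int64(144)) [529.9 581.1  47.9]
mug 0.32 (np.int64(293), np.int64(146)) [454.  506.7  63.4]
mug 0.27 (np.int64(337), np.int64(139)) [708.5 290.  342.5]
spanner 0.48 (np.int64(164), np.int64(274)) [ 303.1 -317.3    6.7]
```

Run:
```python
import cv2
a=cv2.imread("pics/top1.png")[110:290,120:410]
b=cv2.imread("pics/scene1.png")[110:340,100:390]
cv2.imwrite("pics/top1c.png",cv2.resize(a,None,fx=2.7,fy=2.7,interpolation=cv2.INTER_CUBIC))
cv2.imwrite("pics/scene1c.png",cv2.resize(b,None,fx=2.6,fy=2.6,interpolation=cv2.INTER_CUBIC))
```

```text
(no output)
```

View pics/top1c.png

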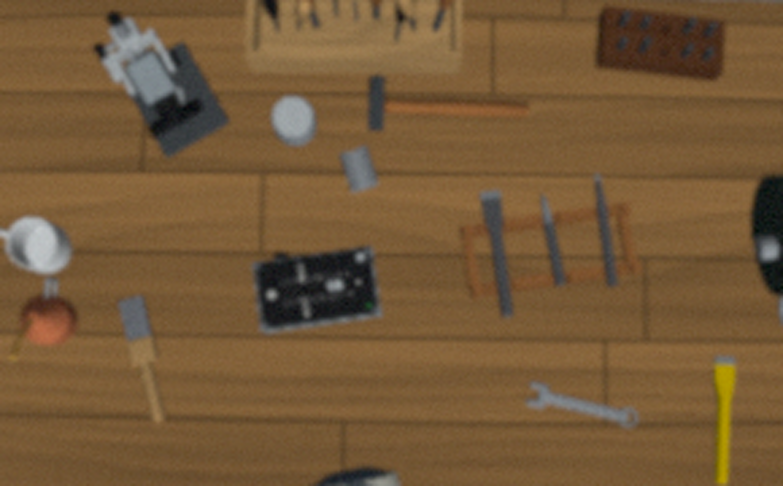

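View pics/scene1c.png

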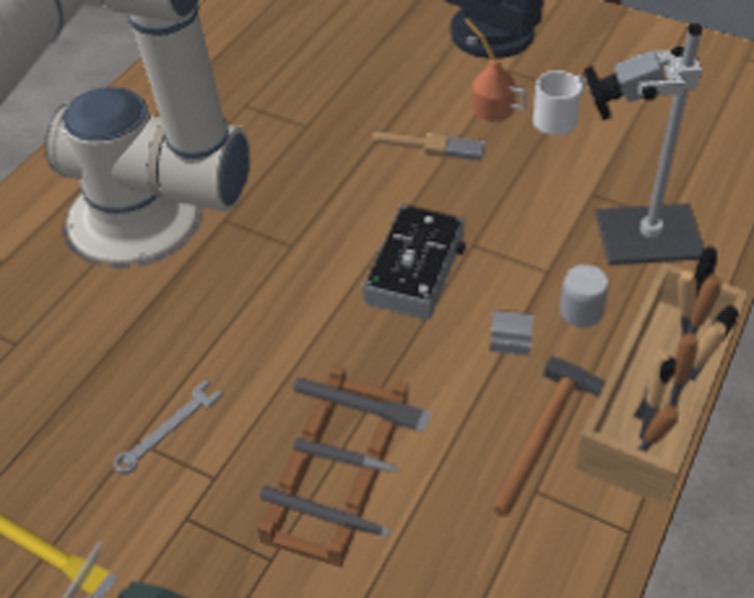

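Top crop: three tools sit in the rack. The broad-bladed steel one at crop (490,195)–(507,310) is the flat chisel, the middle one is short and pointed, and the right one is narrow. The yellow one at (725,400) is a look-alike. The dimmer is at (318,290), with the cap at (335,285), the long line at x≈300 and the big dot on the left.

Run:
```python
from h import *
np.set_printoptions(precision=1,suppress=True)
s=arm.read_state();print(Ro.from_quat(s["ee_rot"]).as_matrix())
for n in("top","scene"):
    X=np.load(n+".npy").reshape(-1,3)
    def sel(c,r,z0,z1): return X[(np.hypot(X[:,0]-c[0],X[:,1]-c[1])<r)&(X[:,2]>z0)&(X[:,2]<z1)]
    a=sel((475,100),140,42,58);print(n,"box",cv2.minAreaRect(a[:,:2].astype(np.float32)),np.median(a[:,2]),len(a))
    a=sel((475,100),100,62,90);print("cap",a.mean(0),len(a))
    a=sel((550,-188),120,36,60);a=a[abs(a[:,1]+188-0.14*(a[:,0]-550))<22];c=a.mean(0);w=np.linalg.svd(a-c)[2][0];print("chisel",c,w,(a-c)@w@np.ones(0) if 0 else [((a-c)@w).min(),((a-c)@w).max()],len(a))
    a=sel((550,-265),170,12,60);print("rack",cv2.minAreaRect(a[:,:2].astype(np.float32)))
    a=sel((780,330),200,7,30);print("foot",cv2.minAreaRect(a[:,:2].astype(np.float32)),len(a))
    a=sel((760,310),200,200,420);c=a.mean(0);print("head",c,a.min(0),a.max(0),np.linalg.svd(a-c)[2][0],len(a))
```

```text
[[ 1.   0.3 -0. ]
 [ 0.3 -1.   0. ]
 [-0.  -0.  -1. ]]
top box ((479.7933349609375, 104.61902618408203), (109.9851303100586, 190.4038543701172), 8.883560180664062) 50.17765119188803 1107
cap [482.6  79.   70.5] 19
chisel [ 542.6 -181.7   45.4] [-1.  -0.1  0. ] [np.float64(-96.26200255792723), np.float64(103.8366513682723)] 267
rack ((532.7330932617188, -266.733642578125), (263.6349182128906, 272.42388916015625), 8.597224235534668)
foot ((781.3466186523438, 324.35101318359375), (382.7550354003906, 384.5138854980469), 22.166275024414062) 728
head [737.5 313.5 350.2] [657.9 242.4 272.4] [814.1 384.9 419.7] [-0.8 -0.6 -0.2] 745
scene box ((479.7618408203125, 102.81879425048828), (111.04401397705078, 195.8819122314453), 9.50745964050293) 53.285719915290755 842
cap [482.   74.4  70.2] 25
chisel [ 546.8 -184.5   47.4] [ 1.   0.1 -0. ] [np.float64(-108.9933849409057), np.float64(91.95761605913972)] 374
rack ((552.4051513671875, -264.6162414550781), (201.1710968017578, 276.660400390625), 10.079310417175293)
foot ((777.331787109375, 329.6857604980469), (388.7205810546875, 384.3296203613281), 68.9620132446289) 1221
head [755.4 309.7 338.7] [664.8 242.1 200.9] [814.4 386.7 419.8] [ 0.8  0.6 -0.3] 815
```

```bash
cat >> h.py <<'E'
def R_of(x,z):
    "tool rotation from tool x hint and tool z (world)"
    z=np.array(z,float);z/=np.linalg.norm(z);x=np.array(x,float);x-=z*(x@z);x/=np.linalg.norm(x)
    return np.column_stack([x,np.cross(z,x),z])
def plan(R,pos,s=None):
    s=s or arm.read_state();R0=Ro.from_quat(s["ee_rot"]).as_matrix();d=np.array(pos)-s["ee_pos"]
    rv=np.degrees(Ro.from_matrix(R0.T@R).as_rotvec())
    print("t",round(s["time"],2),"at",np.round(s["ee_pos"],1),"turn",np.round(rv,2),"rows",np.linalg.norm(rv)/7.16,"| shift before turn",np.round(R0.T@d,1),"after turn",np.round(R.T@d,1),"rows",np.linalg.norm(d)/41.7)
E
python3 - <<'E'
from h import *
np.set_printoptions(precision=3,suppress=True)
p=shot("wrist","w0.png");print(p["tool_from_camera"],p["K"])
c9,s9=np.cos(np.radians(9)),np.sin(np.radians(9))
R=R_of((c9,s9,0),(0,0,-1))
plan(R,(480,-250,440)); plan(R,(478,112,430))
E
```

```text
[[-0.    -0.952 -0.307 84.216]
 [ 1.    -0.     0.     0.518]
 [-0.    -0.307  0.952 21.51 ]
 [ 0.     0.     0.     1.   ]] [[311.451   0.    251.825]
 [  0.    311.451 187.326]
 [  0.      0.      1.   ]]
t 1.65 at [ 156.4 -579.3  404.6] turn [-0.   -0.    6.11] rows 0.8537850395166301 | shift before turn [ 398.2 -233.5  -35.4] after turn [ 371.1 -274.6  -35.4] rows 11.10319229354139
t 1.65 at [ 156.4 -579.3  404.6] turn [-0.   -0.    6.11] rows 0.8537850395166301 | shift before turn [ 490.7 -583.5  -25.4] after turn [ 425.8 -632.5  -25.4] rows 18.29332259228779
```

Request:
servo_tool([
  {"rz":6.1},
  {"tx":31,"ty":-23,"tz":-3},
  {"tx":31,"ty":-23,"tz":-3},
  {"tx":31,"ty":-23,"tz":-3},
  {"tx":31,"ty":-23,"tz":-3},
  {"tx":31,"ty":-23,"tz":-3},
  {"tx":31,"ty":-23,"tz":-3},
  {"tx":31,"ty":-23,"tz":-3},
])

```text
invalid input
```

Request:
servo_tool([
  {"tx":31,"ty":-23,"tz":-3},
  {"tx":31,"ty":-23,"tz":-3},
  {"tx":31,"ty":-23,"tz":-3},
  {"tx":31,"ty":-23,"tz":-3},
  {"tx":31,"ty":-23,"tz":-3},
  {"tx":0},
])

```text
invalid input
```

Run:
```python
from h import *
p=shot("wrist","w1.png");np.save("w1.npy",pts(p))
c9,s9=np.cos(np.radians(9)),np.sin(np.radians(9))
R=R_of((c9,s9,0),(0,0,-1))
plan(R,(470,105,420))
X=pts(p)
for t in["chisel","cape_chisel","punch","rack"]:
    for d in arm.find_in(p,t)[:2]:
        u,v=np.round(d["uv"]).astype(int);print(t,round(d["conf"],2),(u,v),np.round(X[v,u],1))
```

```text
t 1.7 at [ 156.4 -579.3  404.6] turn [0.   0.   6.11] rows 0.8539769221172938 | shift before turn [ 481.1 -578.8  -15.4] after turn [ 416.7 -626.8  -15.4] rows 18.054057177038157
chisel 0.74 (np.int64(242), np.int64(59)) [ 264.7 -539.4   18.8]
```

View pics/w1.png

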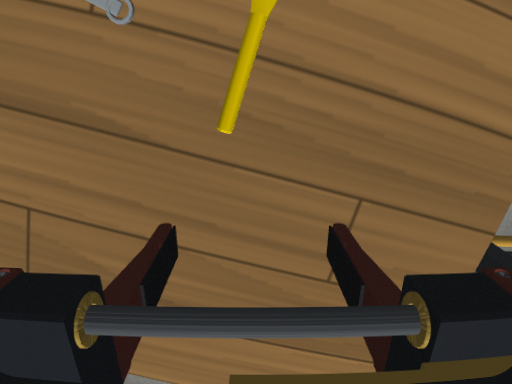

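The picture shows only the yellow look-alike at (245,70): the arm has not moved because both calls were refused. I'll try rows with all the keys.

Request:
servo_tool([
  {"rx":0,"ry":0,"rz":6.1,"tx":0,"ty":0,"tz":0,"gripper":87},
])

```text
time: 1.98
ee_pos: [156.4, -579.2, 404.6]
ee_rot: [0.997, 0.079, 0.0, -0.0]
contact_force: [0.1, -0.2, -0.0]
width: 87.3
grip_force: 0.0
```

Request:
servo_tool([
  {"rx":0,"ry":0,"rz":0,"tx":31,"ty":-23,"tz":-3,"gripper":87},
  {"rx":0,"ry":0,"rz":0,"tx":31,"ty":-23,"tz":-3,"gripper":87},
  {"rx":0,"ry":0,"rz":0,"tx":31,"ty":-23,"tz":-3,"gripper":87},
  {"rx":0,"ry":0,"rz":0,"tx":31,"ty":-23,"tz":-3,"gripper":87},
  {"rx":0,"ry":0,"rz":0,"tx":31,"ty":-23,"tz":-3,"gripper":87},
  {"rx":0,"ry":0,"rz":0,"tx":31,"ty":-23,"tz":-3,"gripper":87},
])

```text
time: 2.48
ee_pos: [319.4, -412.3, 423.0]
ee_rot: [0.997, 0.078, 0.0, 0.0]
contact_force: [0.5, -0.5, 0.1]
width: 86.9
grip_force: 0.0
```

Request:
servo_tool([
  {"rx":0,"ry":0,"rz":0,"tx":31,"ty":-23,"tz":-3,"gripper":87},
  {"rx":0,"ry":0,"rz":0,"tx":31,"ty":-23,"tz":-3,"gripper":87},
  {"rx":0,"ry":0,"rz":0,"tx":31,"ty":-23,"tz":-3,"gripper":87},
  {"rx":0,"ry":0,"rz":0,"tx":31,"ty":-23,"tz":-3,"gripper":87},
  {"rx":0,"ry":0,"rz":0,"tx":31,"ty":-23,"tz":-3,"gripper":87},
  {"rx":0,"ry":0,"rz":0,"tx":31,"ty":-23,"tz":-3,"gripper":87},
  {"rx":0,"ry":0,"rz":0,"tx":0,"ty":0,"tz":0,"gripper":87},
])

```text
time: 3.07
ee_pos: [483.9, -243.9, 441.0]
ee_rot: [0.997, 0.082, 0.001, -0.001]
contact_force: [0.2, -1.3, -0.1]
width: 87.0
grip_force: 0.0
```

Run:
```python
from h import *
p=shot("wrist","w2.png");np.save("w2.npy",pts(p))
c9,s9=np.cos(np.radians(9)),np.sin(np.radians(9))
R=R_of((c9,s9,0),(0,0,-1))
plan(R,(470,105,420))
X=pts(p)
for t in["chisel","cape_chisel","punch","rack"]:
    for d in arm.find_in(p,t)[:2]:
        u,v=np.round(d["uv"]).astype(int);print(t,round(d["conf"],2),(u,v),np.round(X[v,u],1))
```

```text
t 3.12 at [ 482.4 -245.8  440.7] turn [-0.02 -0.03  0.33] rows 0.04602384107410117 | shift before turn [  44.6 -348.2   20.9] after turn [  42.6 -348.5   20.7] rows 8.433371022608032
chisel 0.92 (np.int64(427), np.int64(264)) [ 360.9 -537.2   13.5]
chisel 0.65 (np.int64(208), np.int64(83)) [ 565.2 -179.6   47.8]
cape_chisel 0.9 (np.int64(350), np.int64(97)) [ 577.4 -345.2   44.2]
punch 0.73 (np.int64(278), np.int64(104)) [ 555.  -263.2   44.7]
rack 0.88 (np.int64(270), np.int64(136)) [ 510.1 -264.4   -2.1]
```

View pics/w2.png

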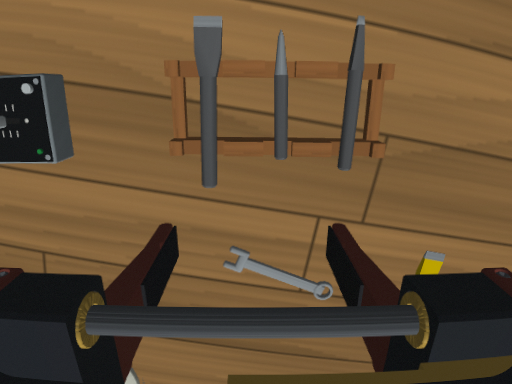

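Wrist picture: the broad-bladed tool at (208,20)–(209,185) is the flat chisel. The punch at (281,95) is tapered, the cape chisel at (352,95) is narrow, and the yellow look-alike is at (430,262). The chisel to take is the one at (208,100).

Request:
servo_tool([
  {"rx":0,"ry":0,"rz":0,"tx":5,"ty":-39,"tz":2,"gripper":87},
  {"rx":0,"ry":0,"rz":0,"tx":5,"ty":-39,"tz":2,"gripper":87},
  {"rx":0,"ry":0,"rz":0,"tx":5,"ty":-39,"tz":2,"gripper":87},
  {"rx":0,"ry":0,"rz":0,"tx":5,"ty":-39,"tz":2,"gripper":87},
  {"rx":0,"ry":0,"rz":0,"tx":5,"ty":-39,"tz":2,"gripper":87},
  {"rx":0,"ry":0,"rz":0,"tx":5,"ty":-39,"tz":2,"gripper":87},
  {"rx":0,"ry":0,"rz":0,"tx":5,"ty":-39,"tz":2,"gripper":87},
  {"rx":0,"ry":0,"rz":0,"tx":5,"ty":-39,"tz":2,"gripper":60},
])

```text
time: 3.98
ee_pos: [470.6, 66.3, 424.8]
ee_rot: [0.997, 0.077, 0.0, 0.0]
contact_force: [1.7, -0.1, -0.2]
width: 83.1
grip_force: 0.0
```

Request:
servo_tool([
  {"rx":0,"ry":0,"rz":0,"tx":-40,"ty":-18,"tz":2,"gripper":60},
  {"rx":0,"ry":0,"rz":0,"tx":-40,"ty":-18,"tz":0,"gripper":60},
  {"rx":0,"ry":0,"rz":0,"tx":0,"ty":0,"tz":0,"gripper":60},
  {"rx":0,"ry":0,"rz":0,"tx":0,"ty":0,"tz":0,"gripper":60},
])

```text
time: 4.32
ee_pos: [389.4, 87.4, 423.5]
ee_rot: [0.997, 0.078, 0.001, 0.0]
contact_force: [-0.1, -0.3, -0.3]
width: 60.7
grip_force: 0.0
```

Run:
```python
from h import *
p=shot("wrist","w3.png");X=pts(p);np.save("w3.npy",X)
print(p["st"]["ee_pos"],p["st"]["ee_rot"])
a=X.reshape(-1,3);m=(np.hypot(a[:,0]-480,a[:,1]-104)<150)
b=a[m&(a[:,2]>44)&(a[:,2]<56)];print("panel",cv2.minAreaRect(b[:,:2].astype(np.float32)),np.median(b[:,2]))
b=a[m&(a[:,2]>66)&(a[:,2]<78)&(np.hypot(a[:,0]-481,a[:,1]-85)<60)];print("cap",cv2.minAreaRect(b[:,:2].astype(np.float32)),b.mean(0),len(b))
for d in arm.find_in(p,"dimmer_cap")[:2]:
    u,v=np.round(d["uv"]).astype(int);print(round(d["conf"],2),(u,v),X[v,u])
# long line: white pixels on the panel
g=p["image"].min(-1);w=(g>140)&(abs(X[...,2]-50)<6)&(np.hypot(X[...,0]-480,X[...,1]-104)<110)
n,l,st,ce=cv2.connectedComponentsWithStats(w.astype(np.uint8))
for i in range(1,n):
    if st[i,4]>8: print(st[i],np.round(ce[i]),np.round(X[l==i].mean(0),1))
```

```text
[389.42765209  87.37194514 423.49848385] [9.96916942e-01 7.84512965e-02 1.41573247e-03 2.94808083e-05]
panel ((480.580078125, 102.45301818847656), (109.07271575927734, 190.66441345214844), 8.980881690979004) 49.373698629234354
cap ((484.3991394042969, 72.89401245117188), (12.853912353515625, 21.749128341674805), 9.198674201965332) [484.41490812  73.07767161  69.99431811] 299
0.86 (np.int64(278), np.int64(84)) [481.69349907  74.16350321  69.77983603]
[167  34   5   6  23] [169.  37.] [512.3 194.3  50.3]
[331  35   5   5  19] [333.  37.] [539.1  24.1  50.4]
[317  39  12  12 104] [322.  44.] [529.2  34.2  54.5]
[230  41   4  29 106] [232.  54.] [504.5 126.5  49.6]
[222  63   2   7  13] [223.  66.] [491.6 134.5  49.4]
[241  63   2   7  14] [242.  66.] [494.4 114.4  49.5]
[250  63   2   7  14] [250.  66.] [496.  104.9  48.9]
[278  63   2   7  10] [279.  67.] [500.1  75.   49.5]
[181  77  11  11  96] [186.  82.] [469.2 171.7  50.2]
[310  80   4   5  17] [312.  82.] [490.3  37.1  50.2]
[231  94   4  27 108] [232. 107.] [450.2 117.9  49.5]
[241  94   2   6  11] [241.  96.] [463.2 109.8  49.4]
[250  94   2   6  12] [250.  96.] [464.5 100.   49.6]
[174 123   2   5   9] [175. 125.] [421.2 179.6  50.1]
[327 123   3   5  10] [328. 125.] [448.1   9.6  50.4]
[170 131  70   1  70] [204. 131.] [418.8 145.9  46.7]
[241 131  92   1  92] [286. 131.] [433.3  53.6  46.7]
```

View pics/w3.png

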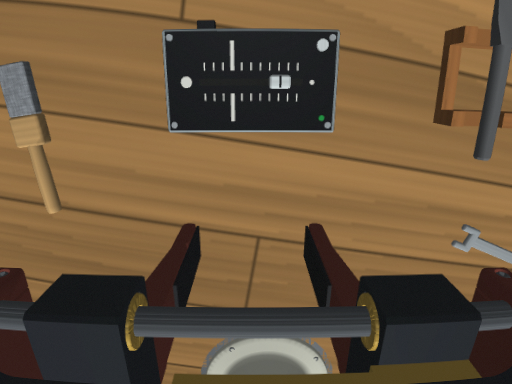

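Wrist picture: the cap is at (280,82), the long line's two halves at (232,54) and (232,107), the big dot at (186,82) and the small dot at (312,82). In world, the cap is (484,73), the mark (477.4,122.2), so 50 mm apart. That agrees with the box geometry.

Request:
servo_tool([
  {"rx":0,"ry":0,"rz":0,"tx":30.5,"ty":9.7,"tz":20,"gripper":48},
  {"rx":0,"ry":0,"rz":0,"tx":30.5,"ty":9.7,"tz":20,"gripper":48},
  {"rx":0,"ry":0,"rz":0,"tx":30.6,"ty":9.7,"tz":20,"gripper":48},
  {"rx":0,"ry":0,"rz":0,"tx":0,"ty":0,"tz":32,"gripper":48},
  {"rx":0,"ry":0,"rz":0,"tx":0,"ty":0,"tz":32,"gripper":48},
  {"rx":0,"ry":0,"rz":0,"tx":0,"ty":0,"tz":20,"gripper":48},
  {"rx":0,"ry":0,"rz":0,"tx":0,"ty":0,"tz":0,"gripper":48},
  {"rx":0,"ry":0,"rz":0,"tx":0,"ty":0,"tz":0,"gripper":48},
])

```text
time: 5.08
ee_pos: [486.4, 72.5, 277.5]
ee_rot: [0.997, 0.078, -0.002, 0.0]
contact_force: [-0.2, 0.0, -0.2]
width: 47.9
grip_force: 0.0
```

Request:
servo_tool([
  {"rx":0,"ry":0,"rz":0,"tx":-1.5,"ty":0,"tz":20,"gripper":48},
  {"rx":0,"ry":0,"rz":0,"tx":0,"ty":0,"tz":18,"gripper":48},
  {"rx":0,"ry":0,"rz":0,"tx":0,"ty":0,"tz":0,"gripper":18},
  {"rx":0,"ry":0,"rz":0,"tx":0,"ty":0,"tz":0,"gripper":18},
  {"rx":0,"ry":0,"rz":0,"tx":0,"ty":0,"tz":0,"gripper":18},
  {"rx":0,"ry":0,"rz":0,"tx":0,"ty":0,"tz":0,"gripper":18},
], squeeze=8)

```text
time: 5.58
ee_pos: [485.1, 73.2, 243.1]
ee_rot: [0.997, 0.078, 0.002, -0.0]
contact_force: [-1.0, 0.4, 0.0]
width: 24.9
grip_force: 0.0
```

Request:
servo_tool([
  {"rx":0,"ry":0,"rz":0,"tx":0,"ty":0,"tz":0,"gripper":18},
  {"rx":0,"ry":0,"rz":0,"tx":0,"ty":0,"tz":0,"gripper":18},
  {"rx":0,"ry":0,"rz":0,"tx":0,"ty":0,"tz":0,"gripper":18},
])

```text
time: 5.83
ee_pos: [485.0, 73.3, 242.9]
ee_rot: [0.997, 0.079, 0.002, 0.0]
contact_force: [0.3, 0.2, 7.1]
width: 21.9
grip_force: 8.0
```

Request:
servo_tool([
  {"rx":0,"ry":0,"rz":0,"tx":0,"ty":-10,"tz":0,"gripper":18},
  {"rx":0,"ry":0,"rz":0,"tx":0,"ty":-10,"tz":0,"gripper":18},
  {"rx":0,"ry":0,"rz":0,"tx":0,"ty":-10,"tz":0,"gripper":18},
  {"rx":0,"ry":0,"rz":0,"tx":0,"ty":-10,"tz":0,"gripper":18},
  {"rx":0,"ry":0,"rz":0,"tx":0,"ty":-9.6,"tz":0,"gripper":18},
  {"rx":0,"ry":0,"rz":0,"tx":0,"ty":0,"tz":0,"gripper":18},
  {"rx":0,"ry":0,"rz":0,"tx":0,"ty":0,"tz":0,"gripper":18},
])

```text
time: 6.42
ee_pos: [477.0, 123.1, 242.9]
ee_rot: [0.997, 0.079, 0.002, -0.001]
contact_force: [0.8, 1.0, 5.8]
width: 21.8
grip_force: 8.0
```

Request:
servo_tool([
  {"rx":0,"ry":0,"rz":0,"tx":0,"ty":0,"tz":0,"gripper":48},
  {"rx":0,"ry":0,"rz":0,"tx":0,"ty":0,"tz":0,"gripper":48},
  {"rx":0,"ry":0,"rz":0,"tx":0,"ty":0,"tz":0,"gripper":48},
  {"rx":0,"ry":0,"rz":0,"tx":0,"ty":0,"tz":0,"gripper":48},
])

```text
time: 6.75
ee_pos: [476.5, 122.1, 240.4]
ee_rot: [0.997, 0.078, -0.0, 0.0]
contact_force: [0.1, -0.4, -0.9]
width: 45.2
grip_force: 0.0
```

Request:
servo_tool([
  {"rx":0,"ry":0,"rz":0,"tx":0,"ty":0,"tz":-30,"gripper":48},
  {"rx":0,"ry":0,"rz":0,"tx":0,"ty":0,"tz":-35,"gripper":48},
  {"rx":0,"ry":0,"rz":0,"tx":-30,"ty":0,"tz":-29,"gripper":48},
  {"rx":0,"ry":0,"rz":0,"tx":-30,"ty":0,"tz":-29,"gripper":60},
  {"rx":0,"ry":0,"rz":0,"tx":-30,"ty":0,"tz":-29,"gripper":60},
  {"rx":0,"ry":0,"rz":0,"tx":0,"ty":0,"tz":-20,"gripper":60},
  {"rx":0,"ry":0,"rz":0,"tx":0,"ty":0,"tz":0,"gripper":60},
])

```text
time: 7.33
ee_pos: [386.6, 107.9, 418.4]
ee_rot: [0.997, 0.079, 0.005, -0.001]
contact_force: [0.5, 0.6, -0.3]
width: 59.7
grip_force: 0.0
```

Run:
```python
from h import *
p=shot("wrist","w4.png");X=pts(p)
print(p["st"]["time"],p["st"]["ee_pos"],p["st"]["ee_rot"],p["st"]["q"])
a=X.reshape(-1,3);m=(np.hypot(a[:,0]-480,a[:,1]-104)<150)
b=a[m&(a[:,2]>66)&(a[:,2]<78)&(np.hypot(a[:,0]-477,a[:,1]-122)<40)];print("cap",cv2.minAreaRect(b[:,:2].astype(np.float32)),b.mean(0),len(b))
g=p["image"].min(-1);w=(g>140)&(abs(X[...,2]-50)<6)&(np.hypot(X[...,0]-480,X[...,1]-104)<110)
n,l,st,ce=cv2.connectedComponentsWithStats(w.astype(np.uint8))
for i in range(1,n):
    if st[i,3]>18: print(st[i],np.round(ce[i]),np.round(X[l==i].mean(0),1))
# chisel from w2
for f in("w2.npy",):
    Y=np.load(f).reshape(-1,3);r=Y[:,:2]-[546,-183];d=np.array([.988,.152])
    t=r@d;q=r@[-d[1],d[0]]
    k=(Y[:,2]>36)&(Y[:,2]<60)&(abs(q)<24)&(abs(t)<125)
    for lo,hi in((-110,-95),(-90,-60),(-35,-5),(-5,30),(60,80),(85,110)):
        b=k&(t>lo)&(t<hi);print(lo,hi,b.sum(),np.round([t[b].min(),t[b].max(),(q[b].min()+q[b].max())/2,q[b].min(),q[b].max(),np.median(Y[b,2])],1) if b.any() else "")
```

```text
7.3333 [386.57797689 107.90088987 418.36518662] [ 9.96897499e-01  7.85538399e-02  4.93909529e-03 -5.25062575e-04] [ 1.87387626e-01 -4.46816898e-01  1.68194104e+00 -2.98000146e-05
  1.89653466e+00  1.60090262e+00]
cap ((476.78594970703125, 123.03237915039062), (13.771541595458984, 21.355514526367188), 8.983415603637695) [476.66866478 122.88863868  70.03954405] 312
[250  43   4  30 118] [252.  58.] [503.6 126.3  49.7]
[250  96   4  28 110] [252. 110.] [450.5 117.9  49.5]
-110 -95 131 [-106.7  -95.     4.1   -5.6   13.7   46.1]
-90 -60 418 [-89.9 -60.   -5.3 -23.6  13.   46. ]
-35 -5 404 [-34.8  -5.1   2.   -7.6  11.6  46.1]
-5 30 536 [ -4.4  29.9  -5.7 -23.   11.5  46.3]
60 80 512 [ 60.   79.7   0.8 -14.6  16.2  41.9]
85 110 209 [ 85.   92.8   1.3 -14.5  17.2  39. ]
```

Run:
```python
from h import *
a=np.radians(35);p=np.radians(42);d=np.array([np.cos(a),np.sin(a),0]);u=np.array([0,0,1])
R=R_of(np.cos(p)*d+np.sin(p)*u,np.sin(p)*d-np.cos(p)*u)
plan(R,(485,155,490))
```

```text
t 7.38 at [387.4 108.  415.4] turn [  9.59  40.93 -24.78] rows 6.814523893273806 | shift before turn [104.2 -31.1 -74. ] after turn [129.4  17.5  16.1] rows 3.154371203339615
```

Request:
servo_tool([
  {"rx":0,"ry":0,"rz":0,"tx":26,"ty":-8,"tz":-18.5,"gripper":60},
  {"rx":1.37,"ry":5.85,"rz":-3.54,"tx":0,"ty":0,"tz":0,"gripper":60},
  {"rx":1.37,"ry":5.85,"rz":-3.54,"tx":0,"ty":0,"tz":0,"gripper":60},
  {"rx":1.37,"ry":5.85,"rz":-3.54,"tx":0,"ty":0,"tz":0,"gripper":60},
  {"rx":1.37,"ry":5.85,"rz":-3.54,"tx":0,"ty":0,"tz":0,"gripper":60},
  {"rx":1.37,"ry":5.85,"rz":-3.54,"tx":0,"ty":0,"tz":0,"gripper":60},
  {"rx":1.37,"ry":5.85,"rz":-3.54,"tx":0,"ty":0,"tz":0,"gripper":60},
  {"rx":1.37,"ry":5.85,"rz":-3.54,"tx":0,"ty":0,"tz":0,"gripper":60},
])

```text
time: 8.05
ee_pos: [412.9, 120.1, 428.9]
ee_rot: [0.891, 0.281, 0.34, -0.109]
contact_force: [0.5, 0.3, -1.1]
width: 60.3
grip_force: 0.0
```

Request:
servo_tool([
  {"rx":0,"ry":0,"rz":0,"tx":32.5,"ty":4.5,"tz":4,"gripper":60},
  {"rx":0,"ry":0,"rz":0,"tx":32.5,"ty":4.5,"tz":4,"gripper":60},
  {"rx":0,"ry":0,"rz":0,"tx":32.5,"ty":4.5,"tz":4,"gripper":60},
  {"rx":0,"ry":0,"rz":0,"tx":0,"ty":0,"tz":0,"gripper":60},
  {"rx":0,"ry":0,"rz":0,"tx":0,"ty":0,"tz":0,"gripper":60},
])

```text
time: 8.47
ee_pos: [487.8, 155.7, 484.4]
ee_rot: [0.892, 0.281, 0.337, -0.108]
contact_force: [-0.5, -0.2, -0.6]
width: 59.6
grip_force: 0.0
```

Run:
```python
from h import *
np.set_printoptions(precision=2,suppress=True)
p=shot("wrist","w5.png");X=pts(p);np.save("w5.npy",X);np.save("w5i.npy",p["image"])
print(p["st"]["time"],p["st"]["ee_pos"],p["st"]["q"])
for t in("camera_lens","camera_stand"):
  for d in arm.find_in(p,t)[:2]:
    u,v=np.round(d["uv"]).astype(int);print(t,round(d["conf"],2),(u,v),X[v,u])
```

```text
8.4667 [487.85 155.68 484.41] [ 0.14 -0.41  1.61  0.32  1.29  1.12]
camera_lens 0.85 (np.int64(268), np.int64(73)) [703.56 291.76 338.71]
camera_stand 0.83 (np.int64(268), np.int64(99)) [675.69 273.64 347.72]
```

View pics/w5.png

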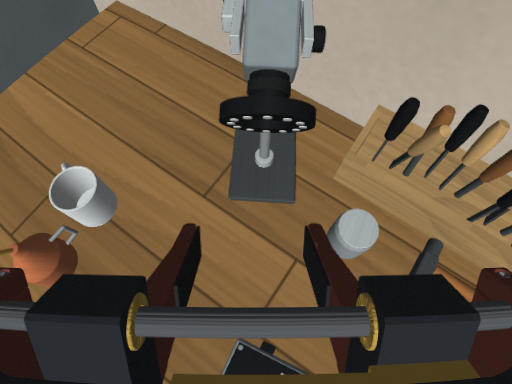

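Wrist picture: the ring light is at (268,118) with its white lights just visible on the underside, the grey camera body is above it at (272,40), and the column foot is at (264,165). Now I'll fit the head's pose.

Run:
```python
from h import *
from scipy.optimize import least_squares
np.set_printoptions(precision=2,suppress=True)
X=np.load("w5.npy");I=np.load("w5i.npy").astype(int);g=I.mean(-1)
v,u=np.mgrid[:384,:512]
B=X[8:68,252:294].reshape(-1,3);B=B[(B[:,2]>300)]
c=np.median(B,0);
for _ in range(3):
    n=np.linalg.svd(B-B.mean(0),full_matrices=False)[2][2];B=B[abs((B-B.mean(0))@n)<3]
n*=np.sign(n[2]);print("top n",n,"tilt",np.arcsin(np.hypot(n[0],n[1])),"yaw",np.degrees(np.arctan2(-n[1],-n[0])),len(B),B.mean(0))
# all body points: cross-extent edges
m=(X[...,2]>250)&(u>215)&(u<320)&(v>95)&(v<135)
Q=X[m];print("ring pts",len(Q),Q.min(0),Q.max(0))
# foot plate, column
F=X[(v>130)&(v<202)&(u>225)&(u<300)&(abs(X[...,2]-14)<6)];print("foot",cv2.minAreaRect(F[:,:2].astype(np.float32)),len(F))
# fit: top plane (z'=22), ring surface: front face x'=0 or rim r=40
def fr(p):
    a,t=p[:2];d=np.array([np.cos(a),np.sin(a),0]);x=np.cos(t)*d+[0,0,np.sin(t)];y=np.array([-np.sin(a),np.cos(a),0]);return np.column_stack([x,y,np.cross(x,y)])
def res(p):
    q=(Q-p[2:5])@fr(p);r=np.hypot(q[:,1],q[:,2])
    face=np.where(r<=40.5,abs(q[:,0]),np.hypot(q[:,0],r-40))
    rim=np.where(q[:,0]>=0,abs(r-40),9)
    e=np.minimum(face,rim)
    b=((B-p[2:5])@fr(p))[:,2]-22
    return np.r_[e,b*.5]
best=None
for L in([690,280,338],[680,275,338],[700,290,345]):
  for a in(.4,.55,.7):
    s=least_squares(res,[a,.45,*L],loss="soft_l1",x_scale=[.1,.1,5,5,5])
    if best is None or s.cost<best.cost: best=s
p=best.x;q=(Q-p[2:5])@fr(p);print("fit",p,"yawdeg",np.degrees(p[0]),"cost",best.cost,np.median(abs(res(p))))
print("q range",np.percentile(q,[1,50,99],axis=0))
b=(X[8:68,200:330].reshape(-1,3)-p[2:5])@fr(p);b=b[abs(b[:,2]-22)<2.5];print("body y range",np.percentile(b[:,1],[1,5,95,99]),np.percentile(b[:,0],[1,99]))
print("focus",p[2:5]-140*fr(p)[:,0])
```

```text
top n [-0.36 -0.22  0.91] tilt 0.43491336122023594 yaw 31.469184013120277 2491 [723.97 301.86 353.85]
ring pts 3125 [656.09 242.12 271.51] [709.7  313.89 349.97]
foot ((783.9690551757812, 340.04156494140625), (146.07200622558594, 120.20818328857422), 31.46164321899414) 3956
fit [  0.55   0.43 681.58 277.27 307.54] yawdeg 31.37991346396341 cost 1827.512657500281 0.2952273218380217
q range [[ -1.35 -37.4  -32.19]
 [  2.44  -0.14  28.17]
 [ 12.82  37.02  40.75]]
body y range [-20.97 -19.2   19.13  20.93] [41.84 87.47]
focus [572.79 210.92 249.55]
```

Three independent measures give a yaw of 31.4°. Tilt is 0.43 rad and the focus is at (572.8, 210.9, 249.6), inside the stated height range. Now to the chisel.

```bash
cat >> h.py <<'E'
def head():
    a,t=.5477,.432;d=np.array([np.cos(a),np.sin(a),0]);x=np.cos(t)*d+[0,0,np.sin(t)];y=np.array([-np.sin(a),np.cos(a),0])
    return np.array([572.8,210.9,249.5]),x,y,np.cross(x,y)
E
python3 - <<'E'
from h import *
a=np.radians(7.7);plan(R_of((np.cos(a),np.sin(a),0),(0,0,-1)),(538,-182,320))
E
```

```text
t 8.62 at [486.2 155.1 485. ] turn [-10.09 -40.7   26.01] rows 6.891463991502802 | shift before turn [-221.7  306.4   22.6] after turn [  6.2 341.  165. ] rows 9.085937838159541
```

Request:
servo_tool([
  {"rx":-1.44,"ry":-5.81,"rz":3.72,"tx":0,"ty":0,"tz":0,"gripper":60},
  {"rx":-1.44,"ry":-5.81,"rz":3.72,"tx":0,"ty":0,"tz":0,"gripper":60},
  {"rx":-1.44,"ry":-5.81,"rz":3.72,"tx":0,"ty":0,"tz":0,"gripper":60},
  {"rx":-1.44,"ry":-5.81,"rz":3.72,"tx":0,"ty":0,"tz":0,"gripper":60},
  {"rx":-1.44,"ry":-5.81,"rz":3.72,"tx":0,"ty":0,"tz":0,"gripper":60},
  {"rx":-1.44,"ry":-5.81,"rz":3.72,"tx":0,"ty":0,"tz":0,"gripper":60},
  {"rx":-1.44,"ry":-5.81,"rz":3.72,"tx":0,"ty":0,"tz":0,"gripper":60},
])

```text
time: 9.2
ee_pos: [485.3, 154.9, 487.2]
ee_rot: [0.998, 0.065, -0.0, 0.001]
contact_force: [0.0, -1.2, -0.8]
width: 59.9
grip_force: 0.0
```

Request:
servo_tool([
  {"rx":0,"ry":0,"rz":0,"tx":1,"ty":38,"tz":15,"gripper":52},
  {"rx":0,"ry":0,"rz":0,"tx":1,"ty":38,"tz":15,"gripper":52},
  {"rx":0,"ry":0,"rz":0,"tx":1,"ty":38,"tz":15,"gripper":52},
  {"rx":0,"ry":0,"rz":0,"tx":1,"ty":38,"tz":15,"gripper":52},
  {"rx":0,"ry":0,"rz":0,"tx":1,"ty":38,"tz":15,"gripper":52},
  {"rx":0,"ry":0,"rz":0,"tx":1,"ty":38,"tz":15,"gripper":52},
  {"rx":0,"ry":0,"rz":0,"tx":0,"ty":38,"tz":15,"gripper":52},
  {"rx":0,"ry":0,"rz":0,"tx":0,"ty":38,"tz":15,"gripper":52},
])

```text
time: 9.87
ee_pos: [532.1, -146.9, 365.9]
ee_rot: [0.998, 0.067, 0.002, -0.001]
contact_force: [1.0, -0.1, -0.1]
width: 52.3
grip_force: 0.0
```

Request:
servo_tool([
  {"rx":0,"ry":0,"rz":0,"tx":0,"ty":37,"tz":15,"gripper":52},
  {"rx":0,"ry":0,"rz":0,"tx":0,"ty":0,"tz":15,"gripper":52},
  {"rx":0,"ry":0,"rz":0,"tx":0,"ty":0,"tz":15,"gripper":52},
  {"rx":0,"ry":0,"rz":0,"tx":0,"ty":0,"tz":0,"gripper":52},
  {"rx":0,"ry":0,"rz":0,"tx":0,"ty":0,"tz":0,"gripper":52},
])

```text
time: 10.28
ee_pos: [537.5, -181.6, 320.8]
ee_rot: [0.998, 0.067, 0.001, -0.001]
contact_force: [0.2, 0.1, -0.0]
width: 52.4
grip_force: 0.0
```

Run:
```python
from h import *
p=shot("wrist","w6.png");Y=pts(p);np.save("w6.npy",Y)
Y=Y.reshape(-1,3);d=np.array([np.cos(np.radians(7.7)),np.sin(np.radians(7.7))]);r=Y[:,:2]-[538,-182]
t=r@d;q=r@[-d[1],d[0]]
k=(Y[:,2]>40)&(Y[:,2]<56)&(abs(q)<20)&(abs(t)<125)
for lo in range(-110,110,10):
    b=k&(t>lo)&(t<lo+10)
    if b.sum()>5: print(lo,b.sum(),np.round([t[b].min(),t[b].max(),np.median(q[b]),*np.percentile(q[b],[3,97]),np.median(Y[b,2])],1))
plan(R_of((*d,0),(0,0,-1)),(538,-182,203))
```

```text
-100 128 [-99.1 -90.    0.3  -9.3   9.   46.5]
-90 178 [-89.9 -80.1  -0.2  -9.2   8.9  46.4]
-80 182 [-80.  -70.1  -0.2  -9.1   8.8  46.4]
-70 195 [-70.  -60.    0.3  -9.    8.9  46.6]
-60 201 [-60.  -50.    0.3  -8.9   9.5  46.7]
-50 211 [-50.  -40.    0.3  -8.8   9.4  46.5]
-40 215 [-39.9 -30.1   0.3  -8.7   9.3  46.6]
-30 217 [-30.  -20.1   0.3  -8.7   9.2  46.5]
-20 225 [-19.9 -10.    0.2  -8.5   9.1  46.4]
-10 238 [-10.   -0.    0.2  -8.5   9.8  46.4]
0 245 [ 0.  10.   0.2 -8.4  9.7 46.3]
10 252 [10.  20.   0.6 -8.3  9.6 46.3]
20 252 [20.  30.   1.  -8.2  9.5 46.2]
30 280 [30.  40.   0.2 -8.6  9.5 46.9]
40 353 [ 40.   49.7   1.  -10.4  11.6  45.9]
50 442 [ 50.2  60.    1.  -12.   13.9  44.7]
60 449 [ 60.5  69.3   1.  -13.6  14.7  43.5]
70 502 [ 70.   79.4   1.  -13.5  15.4  42.2]
80 465 [ 80.1  89.5   0.2 -14.2  15.3  41.2]
90 150 [ 90.1  99.3   0.9 -14.5  15.9  40.5]
t 10.33 at [ 537.8 -181.4  322.3] turn [-0.04 -0.2  -0.01] rows 0.029114445895804017 | shift before turn [ -0.3   0.7 119.3] after turn [1.000e-01 6.000e-01 1.193e+02] rows 2.859870317167834
```

View pics/w6.png

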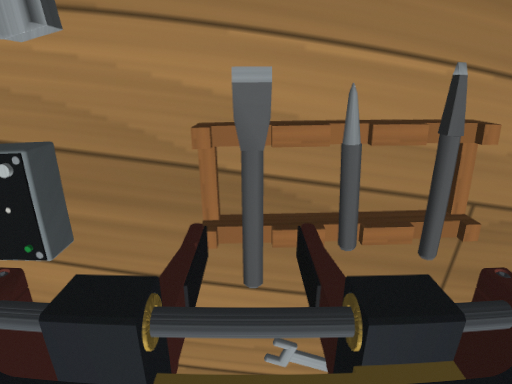

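Wrist picture: the flat chisel lies squarely between the open fingers (blade at (252,100), struck end at (253,283)). The punch is at (350,170) and the cape chisel at (445,170). A quick check of the rail positions comes before descending.

Run:
```python
from h import *
Y=np.load("w6.npy").reshape(-1,3);d=np.array([np.cos(np.radians(7.7)),np.sin(np.radians(7.7))]);r=Y[:,:2]-[538,-182]
t=r@d;q=r@[-d[1],d[0]]
k=(Y[:,2]>22)&(Y[:,2]<45)&(abs(q)>20)&(abs(q)<34)&(abs(t)<100)
print(np.histogram(t[k&(q<0)],np.arange(-100,101,8)),np.histogram(t[k&(q>0)],np.arange(-100,101,8))[0])
```

```text
(array([  0,   0,   0,   0,   0, 107, 116, 154,   0,   0,   0,   0,   0,
         0,   0,   0,   0, 148, 159,  75,   0,   0,   0,   0,   0]), array([-100,  -92,  -84,  -76,  -68,  -60,  -52,  -44,  -36,  -28,  -20,
        -12,   -4,    4,   12,   20,   28,   36,   44,   52,   60,   68,
         76,   84,   92,  100])) [  0   0   0   0   5 105 114  63   0   0   0   0   0   0   0   0  22 147
 146  32   0   0   0   0   0]
```

Request:
servo_tool([
  {"rx":0,"ry":0,"rz":0,"tx":0,"ty":0.5,"tz":30,"gripper":52},
  {"rx":0,"ry":0,"rz":0,"tx":0,"ty":0,"tz":30,"gripper":52},
  {"rx":0,"ry":0,"rz":0,"tx":0,"ty":0,"tz":30,"gripper":52},
  {"rx":0,"ry":0,"rz":0,"tx":0,"ty":0,"tz":15,"gripper":52},
  {"rx":0,"ry":0,"rz":0,"tx":0,"ty":0,"tz":12,"gripper":52},
  {"rx":0,"ry":0,"rz":0,"tx":0,"ty":0,"tz":0,"gripper":52},
  {"rx":0,"ry":0,"rz":0,"tx":0,"ty":0,"tz":0,"gripper":52},
])

```text
time: 10.92
ee_pos: [539.1, -181.8, 206.0]
ee_rot: [0.998, 0.067, 0.002, -0.0]
contact_force: [-0.1, -0.9, 0.1]
width: 51.9
grip_force: 0.0
```

Request:
servo_tool([
  {"rx":0,"ry":0,"rz":0,"tx":-1,"ty":0,"tz":3,"gripper":10},
  {"rx":0,"ry":0,"rz":0,"tx":0,"ty":0,"tz":0,"gripper":10},
  {"rx":0,"ry":0,"rz":0,"tx":0,"ty":0,"tz":0,"gripper":10},
  {"rx":0,"ry":0,"rz":0,"tx":0,"ty":0,"tz":0,"gripper":10},
  {"rx":0,"ry":0,"rz":0,"tx":0,"ty":0,"tz":0,"gripper":10},
  {"rx":0,"ry":0,"rz":0,"tx":0,"ty":0,"tz":0,"gripper":10},
  {"rx":0,"ry":0,"rz":0,"tx":0,"ty":0,"tz":0,"gripper":10},
  {"rx":0,"ry":0,"rz":0,"tx":0,"ty":0,"tz":0,"gripper":10},
], squeeze=45)

```text
time: 11.58
ee_pos: [538.0, -182.2, 202.3]
ee_rot: [0.998, 0.067, 0.002, -0.0]
contact_force: [-0.4, 0.8, 2.8]
width: 18.4
grip_force: 45.0
```

Gripped at 18.4 mm with 45 N. Lifting gently.

Request:
servo_tool([
  {"rx":0,"ry":0,"rz":0,"tx":0,"ty":0,"tz":-5,"gripper":10},
  {"rx":0,"ry":0,"rz":0,"tx":0,"ty":0,"tz":-12,"gripper":10},
  {"rx":0,"ry":0,"rz":0,"tx":0,"ty":0,"tz":-20,"gripper":10},
  {"rx":0,"ry":0,"rz":0,"tx":0,"ty":0,"tz":-25,"gripper":10},
  {"rx":0,"ry":0,"rz":0,"tx":0,"ty":0,"tz":-25,"gripper":10},
  {"rx":0,"ry":0,"rz":0,"tx":0,"ty":0,"tz":-25,"gripper":10},
  {"rx":0,"ry":0,"rz":0,"tx":0,"ty":0,"tz":-25,"gripper":10},
  {"rx":0,"ry":0,"rz":0,"tx":0,"ty":0,"tz":0,"gripper":10},
])

```text
time: 12.25
ee_pos: [537.7, -182.5, 345.7]
ee_rot: [0.998, 0.067, 0.006, 0.002]
contact_force: [-0.3, -0.2, -1.9]
width: 18.3
grip_force: 45.0
```

```bash
cat > meas.py <<'E'
from h import *
def chisel(p):
    "chisel in hand, tool frame: fit axis of dark grey top surface"
    s=p["st"];X=pts(p);T=(X-s["ee_pos"])@Ro.from_quat(s["ee_rot"]).as_matrix()
    k=(abs(T[...,1])<25)&(T[...,2]>135)&(T[...,2]<182)&(abs(T[...,0])<125)&(abs(T[...,0])>20)
    P=T[k]
    print("n",len(P),"x range",np.round(np.percentile(P[:,0],[0,.2,99.8,100]),1))
    for lo in(-100,-80,-60,25,50,70,85,93):
        b=(P[:,0]>lo)&(P[:,0]<lo+10)
        if b.sum()>9: print(lo,b.sum(),np.round([np.median(P[b,1]),*np.percentile(P[b,1],[2,98]),np.median(P[b,2])],1))
E
python3 - <<'E'
from meas import *
p=shot("wrist","w7.png");chisel(p);print(np.round(p["st"]["ee_pos"],1),p["st"]["time"],p["st"]["contact_force"])
f,x,y,z=head();g=f-100*x
plan(R_of(x,-z),g+163.3*z)
plan(R_of(x,-z),g+163.3*z-90*x)
E
```

```text
n 12431 x range [-78.6 -75.1 100.  100.2]
-80 170 [  1.2  -8.4   9.6 157.2]
-60 437 [  0.7  -8.4   9.8 155.6]
25 755 [  0.2  -8.8   9.4 155.8]
50 1407 [  0.7 -12.9  14.  158. ]
70 1654 [  0.7 -14.2  15.5 160.5]
85 1799 [  0.7 -14.7  16.1 162.5]
93 1275 [  0.7 -14.8  16.1 163.7]
[ 537.7 -182.5  345.7] 12.25 [-0.31301579 -0.17878123 -1.93370983]
t 12.3 at [ 537.7 -182.4  342.4] turn [  5.36  23.93 -23.27] rows 4.720863722375472 | shift before turn [ -58.2 -321.1  -14.9] after turn [  74.3 -317.5   19.4] rows 7.833804548908917
t 12.3 at [ 537.7 -182.4  342.4] turn [  5.36  23.93 -23.27] rows 4.720863722375472 | shift before turn [-133.4 -288.3   22.2] after turn [ -15.7 -317.5   19.4] rows 7.637439340928074
```

View pics/w7.png

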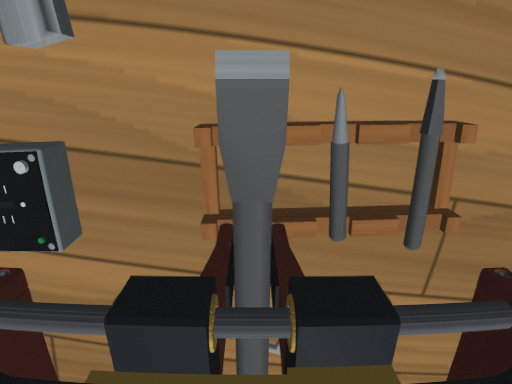

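Wrist picture: the chisel is held straight in the fingers, edge at rows 52–78 and columns 217–289. In the tool frame the edge middle is (100, 0.7, ~164), as planned. The other tools are undisturbed. Turning, then moving sideways to 90 mm short of the focus.

Request:
servo_tool([
  {"rx":0.9,"ry":4,"rz":-3.88,"tx":0,"ty":0,"tz":-5,"gripper":10},
  {"rx":0.9,"ry":4,"rz":-3.88,"tx":0,"ty":0,"tz":0,"gripper":10},
  {"rx":0.9,"ry":4,"rz":-3.88,"tx":0,"ty":0,"tz":0,"gripper":10},
  {"rx":0.9,"ry":4,"rz":-3.88,"tx":0,"ty":0,"tz":0,"gripper":10},
  {"rx":0.9,"ry":4,"rz":-3.88,"tx":0,"ty":0,"tz":0,"gripper":10},
  {"rx":0.9,"ry":4,"rz":-3.88,"tx":0,"ty":0,"tz":0,"gripper":10},
  {"rx":0,"ry":0,"rz":0,"tx":-1.6,"ty":-15,"tz":1.9,"gripper":10},
])

```text
time: 12.88
ee_pos: [528.8, -171.3, 338.3]
ee_rot: [0.941, 0.264, 0.205, -0.061]
contact_force: [0.2, -0.2, -3.9]
width: 18.3
grip_force: 45.0
```

Request:
servo_tool([
  {"rx":0,"ry":0,"rz":0,"tx":-1.6,"ty":-25,"tz":1.9,"gripper":10},
  {"rx":0,"ry":0,"rz":0,"tx":-1.6,"ty":-35,"tz":1.9,"gripper":10},
  {"rx":0,"ry":0,"rz":0,"tx":-1.6,"ty":-35,"tz":1.9,"gripper":10},
  {"rx":0,"ry":0,"rz":0,"tx":-1.6,"ty":-35,"tz":1.9,"gripper":10},
  {"rx":0,"ry":0,"rz":0,"tx":-1.6,"ty":-35,"tz":1.9,"gripper":10},
  {"rx":0,"ry":0,"rz":0,"tx":-1.6,"ty":-35,"tz":1.9,"gripper":10},
  {"rx":0,"ry":0,"rz":0,"tx":-1.6,"ty":-35,"tz":1.9,"gripper":10},
  {"rx":0,"ry":0,"rz":0,"tx":-1.6,"ty":-30,"tz":1.9,"gripper":10},
])

```text
time: 13.55
ee_pos: [384.8, 54.8, 320.7]
ee_rot: [0.941, 0.264, 0.203, -0.061]
contact_force: [-0.0, 0.4, -3.4]
width: 18.4
grip_force: 45.0
```

Request:
servo_tool([
  {"rx":0,"ry":0,"rz":0,"tx":0,"ty":-20,"tz":0,"gripper":10},
  {"rx":0,"ry":0,"rz":0,"tx":0,"ty":-17,"tz":0,"gripper":10},
  {"rx":0,"ry":0,"rz":0,"tx":0,"ty":0,"tz":0,"gripper":10},
  {"rx":0,"ry":0,"rz":0,"tx":0,"ty":0,"tz":0,"gripper":10},
])

```text
time: 13.88
ee_pos: [366.6, 85.7, 322.0]
ee_rot: [0.941, 0.265, 0.203, -0.06]
contact_force: [-0.4, 0.4, -3.6]
width: 18.6
grip_force: 45.0
```

Run:
```python
from meas import *
p=shot("wrist","w8.png");chisel(p);print(p["st"]["time"])
f,x,y,z=head();g=f-100*x
plan(R_of(x,-z),g+163.5*z)
```

```text
n 12423 x range [-79.1 -75.4  99.3  99.5]
-80 190 [  0.4  -8.7   9.4 156.1]
-60 441 [  0.4  -8.7   9.5 155. ]
25 752 [  0.4  -8.8   9.4 155.3]
50 1425 [ -0.  -13.4  13.8 157.6]
70 1621 [  0.4 -14.4  15.2 160.1]
85 1787 [  0.4 -15.   15.9 162.2]
93 1175 [  0.4 -15.   15.8 163.3]
13.8833
t 13.93 at [367.   85.1 322.3] turn [-0.33  0.27 -0.08] rows 0.06063443495656926 | shift before turn [88.5 -0.3  3.2] after turn [88.5 -0.2  3.6] rows 2.1246594389139717
```

View pics/w8.png

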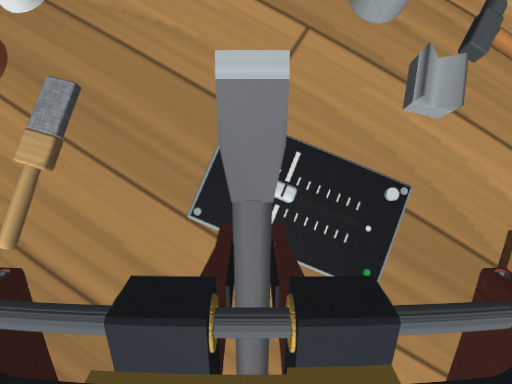

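Wrist picture: the chisel is still straight in the fingers, and below it the dimmer cap at (287,190) sits on the long line. Advancing to the focus.

Request:
servo_tool([
  {"rx":-0.3,"ry":0.2,"rz":0,"tx":15,"ty":0,"tz":0.6,"gripper":10},
  {"rx":0,"ry":0,"rz":0,"tx":20,"ty":0,"tz":0.6,"gripper":10},
  {"rx":0,"ry":0,"rz":0,"tx":20,"ty":0,"tz":0.6,"gripper":10},
  {"rx":0,"ry":0,"rz":0,"tx":18,"ty":0,"tz":0.6,"gripper":10},
  {"rx":0,"ry":0,"rz":0,"tx":10,"ty":0,"tz":0.6,"gripper":10},
  {"rx":0,"ry":0,"rz":0,"tx":5.5,"ty":0,"tz":0.6,"gripper":10},
  {"rx":0,"ry":0,"rz":0,"tx":0,"ty":0,"tz":0,"gripper":10},
  {"rx":0,"ry":0,"rz":0,"tx":0,"ty":0,"tz":0,"gripper":10},
])

```text
time: 14.6
ee_pos: [437.3, 127.0, 356.7]
ee_rot: [0.941, 0.263, 0.206, -0.058]
contact_force: [-0.0, -0.2, -3.8]
width: 18.5
grip_force: 45.0
```

Request:
servo_tool([
  {"rx":0,"ry":0,"rz":0,"tx":0,"ty":0,"tz":0,"gripper":10},
  {"rx":0,"ry":0,"rz":0,"tx":0,"ty":0,"tz":0,"gripper":10},
  {"rx":0,"ry":0,"rz":0,"tx":0,"ty":0,"tz":0,"gripper":10},
  {"rx":0,"ry":0,"rz":0,"tx":0,"ty":0,"tz":0,"gripper":10},
])

```text
time: 14.93
ee_pos: [436.7, 127.5, 357.8]
ee_rot: [0.94, 0.263, 0.207, -0.058]
contact_force: [1.2, 0.2, -3.1]
width: 18.5
grip_force: 45.0
```

Run:
```python
from meas import *
from scipy.spatial import cKDTree
p=shot("wrist","w9.png");chisel(p);s=p["st"];print(s["time"],s["dq"].round(3))
f,x,y,z=head();g=f-100*x
plan(R_of(x,-z),g+163.5*z)
R=Ro.from_quat(s["ee_rot"]).as_matrix();e=s["ee_pos"]+R@[100,.4,163.5];print("edge err in head axes",np.round(np.column_stack([x,y,z]).T@(e-f),1))
for n in("scene","top"):
    q=shot(n,n+"9.png");X=pts(q);P=X.reshape(-1,3);d=(P-e)@np.column_stack([x,y,z])
    k=(abs(d[:,1])<30)&(abs(d[:,2])<30)&(d[:,0]>-60)&(d[:,0]<30)
    print(n,k.sum(),np.round(np.percentile(d[k],[2,50,98],axis=0),1).tolist())
```

```text
n 12413 x range [-79.4 -75.4  99.3  99.4]
-80 194 [ -0.2  -8.7   9.4 156.5]
-60 432 [  0.4  -8.7   9.5 154.9]
25 767 [ -0.   -9.    9.3 155.4]
50 1415 [ -0.  -13.4  13.8 157.6]
70 1620 [  0.4 -14.4  15.2 160.1]
85 1786 [  0.4 -15.   15.9 162.1]
93 1166 [  0.4 -15.   15.9 163.3]
14.9333 [ 0.005  0.002 -0.004 -0.001 -0.001  0.002]
t 14.98 at [436.8 127.6 357.9] turn [ 0.02 -0.09 -0.11] rows 0.019996063256336027 | shift before turn [-0.5 -0.3  1.7] after turn [-0.5 -0.3  1.7] rows 0.04381243264161836
edge err in head axes [ 0.7 -1.   1.8]
scene 109 [[-57.3, -16.9, -1.6], [-30.0, -3.9, 6.8], [-0.5, 17.1, 13.5]]
top 130 [[-58.9, -12.7, -5.1], [-25.9, 1.8, 4.4], [0.6, 17.0, 11.7]]
```

The edge is within about 2 mm of the focus and the arm is at rest, so I'm handing in.

```bash
python3 -c "
from cell import arm
print(arm.close_job())"
```

```text
the job is handed in; nothing more can be done
None
```

I handed the job in: the dimmer is let go at about 0.071 m by my measurement, and the gripper holds the flat chisel still with its edge about 2 mm from the measured focus point, lined up with the lens axis; the hand-in gave no verdict.

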